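# Mount a pipe support on the sloped sample stand

### The arm

A 6-joint arm with a two-finger parallel gripper is mounted at the origin on the work surface. World frame = base frame: x ahead of the robot, y to its left, z up, the work surface at z = 0. Lengths are in m, angles in rad, forces in N, time in s.
With the tool pointing down it reaches from about 0.375 to 0.9 m from the base axis. Payload 3.1 kg.
Tool frame: the origin (TCP) lies between the finger pads, 19 mm behind the fingertips; this is the grasp point; z points along the fingers, y is the line along which they close (so a half turn about z gives the same grasp; the last joint's range is limited). The gripper opens to 87 mm and grips with 3 to 60 N. Pads are 19 mm wide; open, the fingers measure 117 mm over their backs; the gripper's body (75 mm by 190 mm) begins 51 mm behind the grasp point.
Start: joints at [-1.337, 0.527, 1.433, -0, 1.181, -0.178], TCP at [0.25, -0.573, 0.241] pointing down, gripper open.
Joint ranges: [-3.08, 3.08], [-0.75, 2.2], [0.22, 2.44], [-1.43, 4.57], [0, 2.65], [-2.85, 2.85]. Speed limits (rad/s): [2.79, 2.79, 3.14, 3.14, 3.14, 3.14].

### API

Orientations are given as a unit quaternion [x, y, z, w].
In Python, from rig import robot, optics gives the robot as it stands (robot), with the cameras (optics).
- The arm moves only by the shell command python3 nudge.py 'ROWS' [OPENING] [FORCE]. ROWS is 1 to 20 rows, parted by semicolons, with the numbers parted by spaces; each row has 4 numbers: dx, dy, dz in m, then a turn about the tool's z in rad; each row shifts and turns the commanded pose from where the row before left it, along the tool's axes as they then stand; what a row does not reach is not made up. A row lasts 1/12 s, in which the tool goes at most 0.0417 m and 0.125 rad, less where a joint would pass 70% of its speed; a pose out of reach is approached as far as the arm can. OPENING is the finger opening in m, set as the command begins (- or left out keeps the last). The fingers move at their own pace and stop on an object; FORCE is the grip in N (left out, the last holds). Time passes only in rows, so rows that do not move let the fingers close. It prints the time, the measured TCP pose, the force, the opening and the grip force at its end. Input that does not fit is refused with a message, and nothing moves.
- robot.get_obs(): the state, without advancing time (a new reading comes with each control period).
- optics.camera(name): name is "side" or "top" or "wrist"; returns a dict with "img" (480x640x3 uint8, red, green, blue), "fx", "fy", "cx", "cy" (pixels), "xyz" and "attitude" of the camera in the world. Camera axes: x right, y down, z forward; pixel columns grow to the right and rows downward; lengths in m; the calibration is good to about 2 mm. A picture is of the moment at which its call begins. There is no depth.
- robot.hand_in(): hands the job in; it is judged then, once.
The state is a dict: "time": time; "q": joint angles; "joint_velocities": joint speeds; "joint_torque": joint torques, N m; "position": TCP position; "tool_rot": TCP orientation; "ft_force": force on the tool from outside, world axes, zero at the start; "moment": the same for the moment, N m; "grip_width": finger opening in m; "grip_force": force on a finger pad.
Only numpy, scipy, OpenCV 4.12 (cv2) and the standard library are available. Lean on these libraries where they do the work, as an engineer would, in place of code of your own. Each camera call takes 0.05 s, during which the arm holds its last target. There are 200 camera calls.

### The job

On the sloped stand, slide the lime-green pipe support by its dovetail foot up the tapered way, from the low end, and lean on it firmly (about 20 N) for a moment when it is fully home, so that it is wedged tight. Then thread the grey pipe through both blue eyes and the support's eye so that it sticks out about equally on both sides, and let go. Leave the loose fittings and the can where they are.

Things in the scene. Friction and masses are not known exactly. Their poses are not given: they have to be found in the camera images.
- way: fixed white deck, 116 mm wide, sloping 25 deg up away from the robot. x: up the slope, y: across (level), z: its normal. Origin on its surface, 85 mm above the table, where the support's origin lies when home. Deck x -130 to 80 mm. Two aluminium rails, 17 mm high, x -51 to 57, form the way: inner faces 52 mm apart at deck and x 0, closing 4 deg a side up the slope, leaning 20 deg in over the foot
- way_mouth (a point): centre of the way's wide low mouth on the deck, 51 mm down the slope from the way's origin; axes as way. Rail faces are 59 mm apart here. Below it the deck is bare for 79 mm, to lay the nose of the foot on before sliding it up. There is no end stop: the taper stops the foot
- way_eye (a point): point on the common axis of the two fixed blue eyes, midway between them, 24 mm up the slope from the way's origin and 40 mm off the deck; axes as way. The eyes are plates 10 mm thick at y -48 and +48 mm (mid-thickness), 36 mm wide, top 72 mm off the deck (up to 165 mm above the table), each with a 26 mm round hole along y
- support: loose lime-green pipe support, upright on the table, 0.2 to 0.4 kg. Origin: centre of underside; x: to its narrow nose, which goes in first; z up. Dovetail foot x -49 to 49 mm, 14 mm high, underside 52 mm wide at x 0, narrowing 4 deg a side to the nose, flanks leaning 20 deg in: it fits the way all along when home. Gripped 2 mm off to one side it binds up to 29 mm early
- support_grip (a point): middle of the support's grip block, 31 mm behind its origin, 42 mm above the underside, a good TCP point; axes as support. The block is 30 mm wide (y), 36 mm long (x), from the foot up to 60 mm above the underside
- support_back (a point): middle of the flat back face of grip block and foot, 49 mm behind the support's origin, 25 mm above the underside; axes as support. Let go 35 mm short, it lies flat and friction keeps it from sliding down. Pushed low on the foot (9 mm up) with 20 N by shut fingertips it centres itself and wedges home; pushed high it may tip and jam. If it sticks short, push again 8 mm aside
- support_eye (a point): centre of the support's eye, 24 mm ahead of its origin, 39 mm above the underside; a 30 mm round hole along y through a plate 42 mm wide, 22 mm thick, top at 64 mm
- pipe: grey pipe with blue tapered ends, 20 mm in diameter, 222 mm long (the last 16 mm at each end taper to 10 mm), 0.08 to 0.16 kg; origin at its middle on its axis, y along the pipe. It lies level in the rack, axis 40 mm above the table, and can be gripped 85 mm from the middle, outside the rack's black posts. Both ends are alike.
- rack: fixed pipe rack, 60 by 130 mm; two notched black posts 16 mm thick at y = -45 and +45 mm, 44 mm high, hold the pipe along y; lift it straight up. Origin: centre of the underside
- tee: loose dark navy pipe tee, 46 mm high, arms 90 mm across; a bystander, origin at the centre of its underside
- elbow: loose dark navy pipe elbow standing on one end, 66 mm high; a bystander, origin at the centre of its foot
- coupling: loose grey pipe coupling, an upright tube 48 mm in diameter and 55 mm high; a bystander, origin at the centre of its underside
- reducer: loose dark navy reducer, an upright stepped cylinder 56 mm in diameter and 80 mm high; a bystander, origin at the centre of its underside
- end_cap: loose brown end cap, a disc 54 mm in diameter and 33 mm high; a bystander, origin at the centre of its underside
- cement_can: loose blue can 64 mm in diameter and 90 mm high; a bystander, origin at the centre of its underside

How it is judged:
By the outcome, as a careful person would: the job done as asked, in the order asked, and still so for the second after the job is handed in, with the robot touching nothing.
It also fails if it takes over 72 s, if anything falls off the work surface, if the arm or the gripper's body presses on something with over 40 N, if the wrist force passes 120 N, or if a joint passes its speed limit or range.

## Working session

There is one attempt and no reset: what is moved stays moved. The work goes in short steps, Python scripts to look and compute and a shell command to move; the robot and the scene stay as the last step left them, time stands still between calls to the robot, and variables do not carry over. Pictures are saved under pics/ and viewed, at most 14 in all, crops included, and the job is handed in when it is done.

```bash
ls; mkdir -p pics; python3 - <<'E'
from rig import robot, optics
import cv2,numpy as np
o=robot.get_obs();print({k:np.round(v,3).tolist() for k,v in o.items()})
for n in("top","side"):
    c=optics.camera(n);print(n,{k:np.round(v,4).tolist() for k,v in c.items() if k!="img"})
    cv2.imwrite(f"pics/{n}0.png",c["img"][:,:,::-1])
E
```

```text
nudge.py
pics
rig.py
{'time': 0.0, 'q': [-1.337, 0.528, 1.434, -0.0, 1.181, -0.178], 'joint_velocities': [-0.0, -0.002, -0.001, -0.0, -0.001, 0.0], 'joint_torque': [-0.001, -44.005, -17.659, 0.063, 0.058, -0.0], 'position': [0.25, -0.572, 0.24], 'tool_rot': [0.979, 0.204, -0.0, -0.001], 'ft_force': [0.191, 0.13, -0.149], 'moment': [0.037, 0.044, 0.046], 'grip_force': 0.0, 'grip_width': 0.087}
top {'fx': 592.8355, 'fy': 592.8355, 'cx': 328.6352, 'cy': 243.4348, 'xyz': [0.4552, 0.0676, 1.3286], 'attitude': [-0.6973, 0.7152, -0.0414, 0.0243]}
side {'fx': 436.6055, 'fy': 436.6055, 'cx': 321.5532, 'cy': 243.4321, 'xyz': [0.4147, -0.6765, 0.5393], 'attitude': [0.86, -0.09, 0.0641, -0.4981]}
```

View pics/top0.png

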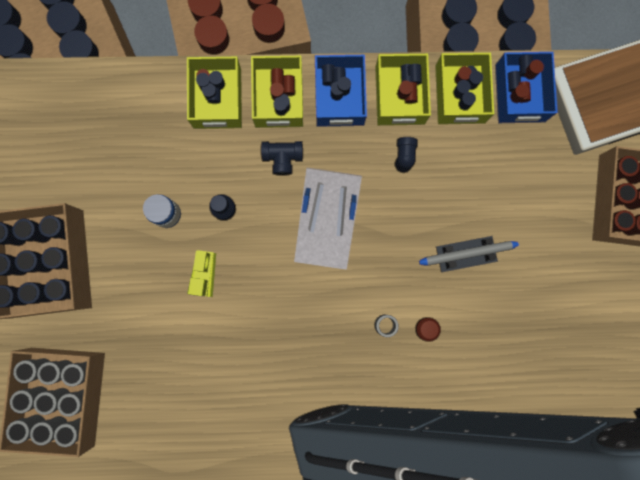

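View pics/side0.png

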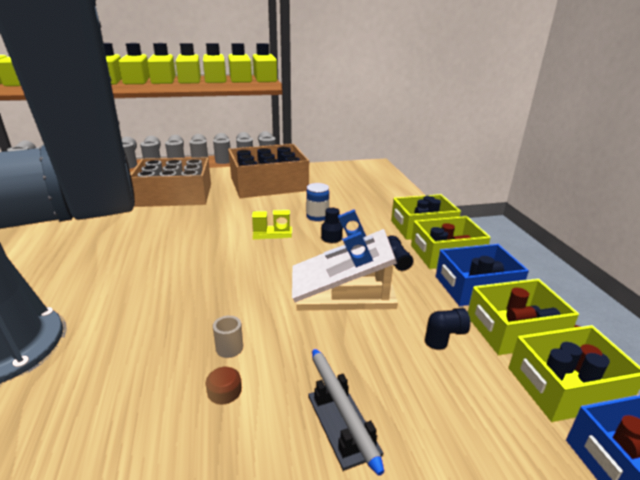

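The top view shows the support at (202,273) with its nose up-image, the way at (328,220), and the pipe ends at (424,262) and (517,244). The side view shows the eyes at (350,225) and (357,248), and the pipe ends at (316,354) and (377,463).

```bash
cat > h.py <<'E'
from rig import robot, optics
import cv2,numpy as np
from scipy.spatial.transform import Rotation as R
def rays(c,px):
    px=np.atleast_2d(px).astype(float)
    d=np.c_[(px[:,0]-c["cx"])/c["fx"],(px[:,1]-c["cy"])/c["fy"],np.ones(len(px))]
    return R.from_quat(c["attitude"]).apply(d)
def onz(c,px,z):
    d=rays(c,px);o=np.array(c["xyz"]);return o+d*((z-o[2])/d[:,2])[:,None]
def tri(cs,pxs):
    A=np.zeros((3,3));b=np.zeros(3)
    for c,p in zip(cs,pxs):
        d=rays(c,p)[0];d/=np.linalg.norm(d);P=np.eye(3)-np.outer(d,d);A+=P;b+=P@np.array(c["xyz"])
    return np.linalg.solve(A,b)
def proj(c,X):
    p=R.from_quat(c["attitude"]).inv().apply(np.atleast_2d(X)-c["xyz"])
    return np.c_[p[:,0]/p[:,2]*c["fx"]+c["cx"],p[:,1]/p[:,2]*c["fy"]+c["cy"]]
def mask(img,lo,hi):
    return cv2.inRange(cv2.cvtColor(img,cv2.COLOR_RGB2HSV),np.array(lo),np.array(hi))
LIME=((22,130,70),(40,255,255));BLUE=((105,130,40),(122,255,255))
def blobs(m,amin=12):
    n,l,s,ce=cv2.connectedComponentsWithStats(m)
    return [(s[i,4],ce[i].round(1).tolist(),s[i,:4].tolist()) for i in range(1,n) if s[i,4]>=amin]
def shot(n,f=None):
    c=optics.camera(n)
    if f: cv2.imwrite(f"pics/{f}.png",c["img"][:,:,::-1])
    return c
def totool(dw):
    return R.from_quat(robot.get_obs()["tool_rot"]).inv().apply(dw)
def goto(p,yawdir=None):
    "print tool-axes delta to world p, and the turn that lays tool y along horizontal yawdir"
    o=robot.get_obs();M=R.from_quat(o["tool_rot"]);a=None
    if yawdir is not None:
        v=M.inv().apply(np.r_[yawdir[:2],0]);a=np.arctan2(-v[0],v[1]);a=(a+np.pi/2)%np.pi-np.pi/2
    print("pos",np.round(o["position"],4),"delta tool",np.round(M.inv().apply(np.array(p)-o["position"]),4),"turn",a,"q6",o["q"][5])
E
python3 - <<'E'
from h import *
t=shot("top");s=shot("side")
for c,n in((t,"top"),(s,"side")):
    for k,col in(("lime",LIME),("blue",BLUE)):
        print(n,k,[b for b in blobs(mask(c["img"],*col)) if b[1][1]>140])
print("pipe ends",onz(t,[[424,262],[517,244]],.04).round(3))
print("deck low corners",onz(t,[[295,263],[348,269]],.03).round(3),"high",onz(t,[[307,169],[361,177]],.12).round(3))
print("support",onz(t,[[202,273]],.03).round(3))
w=shot("wrist","w0");print(w["xyz"],w["attitude"],w["fx"],robot.get_obs()["position"])
E
```

```text
top lime [(np.int32(1021), [202.4, 274.1], [187, 250, 29, 47])]
top blue [(np.int32(80), [305.6, 200.5], [303, 189, 6, 23]), (np.int32(76), [352.2, 207.6], [350, 196, 5, 23]), (np.int32(33), [169.5, 215.1], [162, 205, 12, 18]), (np.int32(22), [514.5, 243.8], [512, 242, 6, 5]), (np.int32(38), [423.4, 261.3], [420, 258, 7, 7])]
side lime [(np.int32(3220), [434.7, 226.8], [391, 194, 99, 76]), (np.int32(998), [270.7, 225.2], [252, 209, 41, 31]), (np.int32(10595), [550.9, 348.7], [468, 279, 172, 144])]
side blue [(np.int32(162), [317.5, 195.8], [307, 191, 21, 10]), (np.int32(16), [427.4, 198.9], [422, 198, 11, 4]), (np.int32(185), [346.4, 217.8], [337, 210, 22, 18]), (np.int32(41), [317.1, 218.0], [308, 216, 18, 4]), (np.int32(492), [357.0, 245.5], [343, 225, 29, 41]), (np.int32(47), [397.0, 243.6], [390, 237, 18, 18]), (np.int32(2720), [477.2, 268.8], [437, 244, 91, 61]), (np.int32(12), [452.2, 311.2], [447, 310, 11, 3]), (np.int32(19), [550.8, 312.9], [544, 311, 14, 4]), (np.int32(12), [435.3, 314.2], [432, 313, 8, 5]), (np.int32(44), [570.8, 346.4], [562, 343, 18, 12]), (np.int32(24), [315.0, 351.8], [313, 350, 6, 6]), (np.int32(14), [553.4, 351.8], [551, 350, 7, 5]), (np.int32(19), [591.2, 355.7], [587, 354, 12, 5]), (np.int32(19), [605.0, 360.7], [602, 356, 6, 11]), (np.int32(3259), [605.5, 434.6], [567, 395, 73, 85]), (np.int32(178), [376.4, 464.9], [368, 457, 16, 18])]
pipe ends [[ 0.529 -0.173  0.04 ]
 [ 0.564 -0.38   0.04 ]]
deck low corners [[ 0.535  0.109  0.03 ]
 [ 0.519 -0.006  0.03 ]] high [[ 0.723  0.078  0.12 ]
 [ 0.704 -0.034  0.12 ]]
support [[0.518 0.312 0.03 ]]
[ 0.32307662 -0.53964982  0.38396688] [ 0.82813455 -0.54116567 -0.08041269  0.12192901] 404.01706961051025 [ 0.25011193 -0.57241012  0.24077735]
```

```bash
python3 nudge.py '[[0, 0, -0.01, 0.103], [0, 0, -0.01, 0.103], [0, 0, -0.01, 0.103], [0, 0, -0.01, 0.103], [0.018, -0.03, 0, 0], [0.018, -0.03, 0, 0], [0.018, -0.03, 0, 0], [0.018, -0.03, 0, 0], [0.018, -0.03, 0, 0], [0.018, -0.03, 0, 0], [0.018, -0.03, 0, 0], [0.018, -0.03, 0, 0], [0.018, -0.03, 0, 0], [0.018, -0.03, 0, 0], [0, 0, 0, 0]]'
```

```text
refused: ROWS must be rows parted by semicolons, with the numbers parted by spaces. Nothing was moved.
```

Wrong form. The message asks for rows parted by semicolons, with the numbers parted by spaces, so I'll send the same numbers that way.

```bash
python3 nudge.py '0 0 -0.01 0.103;0 0 -0.01 0.103;0 0 -0.01 0.103;0 0 -0.01 0.103;0.018 -0.03 0 0;0.018 -0.03 0 0;0.018 -0.03 0 0;0.018 -0.03 0 0;0.018 -0.03 0 0;0.018 -0.03 0 0;0.018 -0.03 0 0;0.018 -0.03 0 0;0.018 -0.03 0 0;0.018 -0.03 0 0;0 0 0 0'
python3 - <<'E'
from h import *
w=shot("wrist","w1");o=robot.get_obs();print(o["position"],R.from_quat(w["attitude"]).as_matrix()[:,2],w["xyz"]);print([b for b in blobs(mask(w["img"],*BLUE))])
print(proj(w,[[.547,-.277,.04]]))
E
```

```text
time: 1.5
position: [0.4319, -0.2672, 0.2812]
tool_rot: [1.0, 0.003, 0.0, -0.002]
ft_force: [0.2, -0.1, -0.9]
grip_width: 0.0871
grip_force: 0.0
[ 0.43115648 -0.26985015  0.28128363] [-0.28884138  0.00217049 -0.95737451] [ 0.51152079 -0.26645278  0.42456993]
[(np.int32(268), [435.1, 52.0], [426, 43, 19, 22]), (np.int32(260), [203.5, 92.1], [194, 81, 20, 21])]
[[324.25380756  73.82924301]]
```

View pics/w1.png

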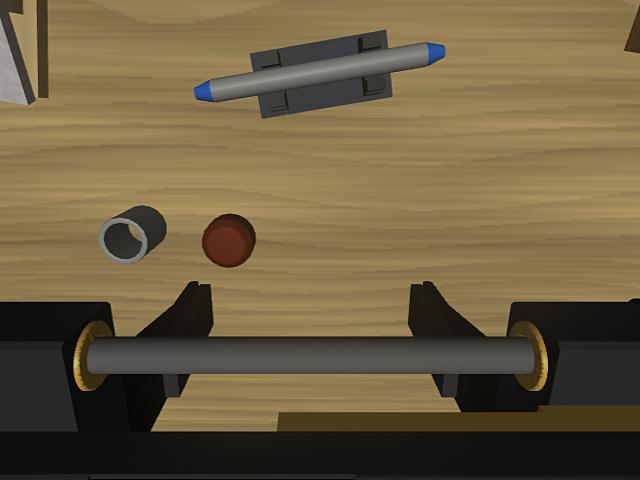

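The wrist view shows the pipe's blue ends at (203,92) and (435,52), with the coupling and end cap well clear. Next I'll collect views of the way and the support.

```bash
cat > snap.py <<'E'
from h import *
import sys,pickle
c=shot("wrist",sys.argv[1]);pickle.dump(c,open(f"{sys.argv[1]}.pkl","wb"));print(robot.get_obs()["position"],blobs(mask(c["img"],*BLUE),60))
E
python3 snap.py w1
python3 nudge.py '0.01 -0.03 0 0;0.01 -0.03 0 0;0.01 -0.03 0 0;0.01 -0.03 0 0;0.01 -0.03 0 0;0.01 -0.03 0 0;0.01 -0.03 0 0;0.01 -0.03 0 0;0.01 -0.03 0 0;0 0 0 0'|head -2
python3 snap.py w2
python3 nudge.py '0.02 -0.01 0 0;0.02 -0.01 0 0;0.02 -0.01 0 0;0.02 -0.01 0 0;0 0 0 0'|head -2
python3 snap.py w3
python3 nudge.py '-0.018 -0.03 0 0;-0.018 -0.03 0 0;-0.018 -0.03 0 0;-0.018 -0.03 0 0;-0.018 -0.03 0 0;-0.018 -0.03 0 0;-0.018 -0.03 0 0;0 -0.03 0 0;0 -0.03 0 0;0 0 0 0'|head -2
python3 snap.py w4
python3 - <<'E'
import cv2,numpy as np
a=[cv2.imread(f"pics/w{i}.png")[:300] for i in(2,3,4)]
im=np.vstack([np.hstack(a[:2]),np.hstack([a[2],a[2]*0])]);cv2.imwrite("pics/m1.png",cv2.resize(im,(800,375),interpolation=cv2.INTER_AREA))
E
```

```text
[ 0.43068277 -0.27168183  0.28135015] [(np.int32(272), [431.1, 50.8], [423, 41, 18, 23]), (np.int32(263), [199.5, 90.9], [190, 79, 20, 22])]
time: 2.43
position: [0.5217, -0.0, 0.2813]
[ 0.52107964 -0.00213103  0.28118363] [(np.int32(1203), [172.7, 33.1], [162, 0, 28, 71]), (np.int32(493), [195.3, 26.6], [189, 6, 14, 44]), (np.int32(1360), [332.2, 55.0], [318, 11, 27, 88]), (np.int32(310), [490.8, 191.9], [479, 182, 22, 19])]
time: 2.9
position: [0.6041, 0.0357, 0.2811]
[0.60183323 0.03525881 0.28081161] [(np.int32(1335), [242.8, 155.9], [231, 111, 32, 91]), (np.int32(1224), [383.2, 180.5], [368, 133, 28, 91]), (np.int32(141), [253.9, 155.7], [251, 141, 7, 32]), (np.int32(182), [372.0, 175.2], [367, 159, 10, 33]), (np.int32(286), [514.6, 271.7], [503, 263, 22, 17])]
time: 3.78
position: [0.4741, 0.3096, 0.2815]
[0.47404986 0.30735219 0.28125163] [(np.int32(262), [203.3, 11.3], [167, 0, 67, 19])]
```

View pics/m1.png

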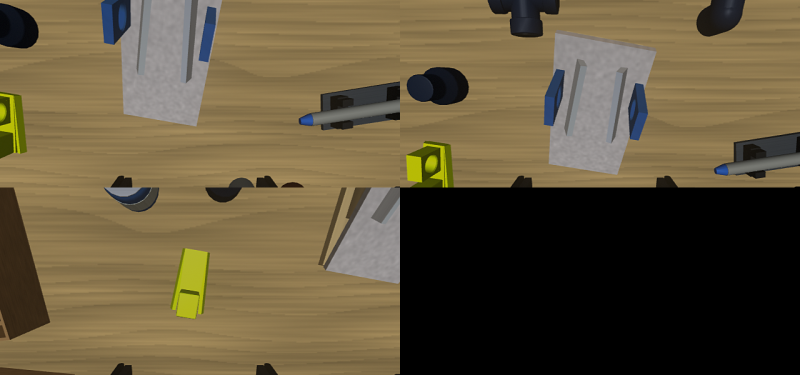

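w2 and w3 show the whole deck, the rails and the blue eyes. w4 shows the support at about (305,450) in full-size pixels, with its block toward the robot. Next step: segment the corners and zoom in on the support.

```bash
cat >> h.py <<'E'
import pickle
L=lambda n:pickle.load(open(f"{n}.pkl","rb"))
def quad(c,near,z=None):
    "corners of the whitish deck blob at pixel near"
    m=cv2.inRange(cv2.cvtColor(c["img"],cv2.COLOR_RGB2HSV),np.array((0,0,95)),np.array((179,45,255)))
    m=cv2.morphologyEx(m,cv2.MORPH_OPEN,np.ones((3,3)))
    n,l=cv2.connectedComponents(m);k=l[int(near[1]),int(near[0])]
    h=cv2.convexHull(cv2.findContours((l==k).astype(np.uint8),0,2)[0][0])
    return cv2.approxPolyN(h,4,ensure_convex=True).reshape(-1,2) if hasattr(cv2,"approxPolyN") else h, m
E
python3 - <<'E'
from h import *
c=L("w3");q,m=quad(c,(930-640,260));print("w3",q.tolist(),(m>0).sum())
t=shot("top");pickle.dump(t,open("t.pkl","wb"));q2,m2=quad(t,(325,255));print("top",q2.tolist())
s=shot("side");pickle.dump(s,open("s.pkl","wb"));q3,_=quad(s,(320,275));print("side",q3.tolist())
im=c["img"].copy();cv2.polylines(im,[q.astype(int)],1,(255,0,0),1)
w=L("w4")["img"][80:230,240:370]
tt=t["img"][150:290,180:380].copy();cv2.polylines(tt,[q2.astype(int)-[180,150]],1,(255,0,0),1)
a=cv2.resize(im[40:300,200:460],(400,400));b=cv2.resize(w,(347,400),interpolation=cv2.INTER_CUBIC)
cv2.imwrite("pics/m2.png",np.hstack([a,b])[:,:,::-1])
E
```

```text
w3 [[410, 82], [347, 279], [238, 262], [248, 45]] 28029
top [[362, 176], [346, 269], [294, 261], [306, 167]]
side [[396, 263], [292, 301], [292, 264], [386, 228]]
```

View pics/m2.png

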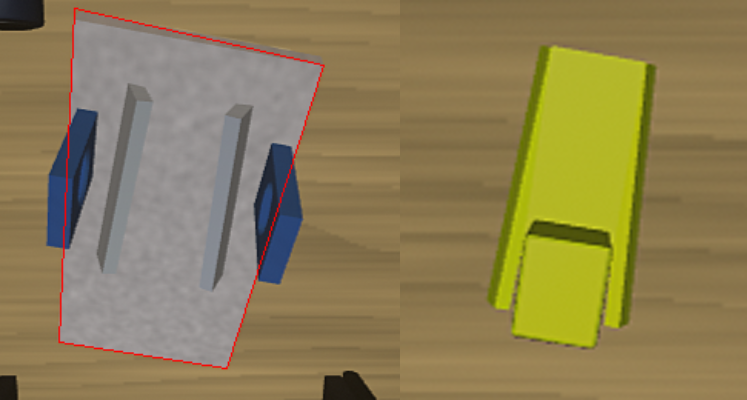

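The red deck outline in m2 fits, except that it includes a thin end face on the upper edge. The support's block top has corners at full-image (287.6,168), (319,172.6), (313.4,210) and (282.3,205.6). I'll triangulate from these.

```bash
python3 - <<'E'
from h import *
w3,t,w4,w1,s=L("w3"),L("t"),L("w4"),L("w1"),L("s")
q=np.array([[410,82],[347,279],[238,262],[248,45]],float);q[0]+=[-1,2.5];q[3]+=[0,5]
q2=np.array([[362,176],[346,269],[294,261],[306,167]],float)
C=np.array([tri([w3,t],[a,b]) for a,b in zip(q,q2)]);print("deck corners\n",C.round(4))
print([np.linalg.norm(C[i]-C[(i+1)%4]).round(4) for i in range(4)],"expect .21 .116")
lowm=C[1:3].mean(0);him=C[[0,3]].mean(0);x=(him-lowm);print("slope",np.degrees(np.arcsin(x[2]/np.linalg.norm(x))),"yaw",np.degrees(np.arctan2(x[1],x[0])))
# same on the deck's stated heights
zl,zh=.085-.13*np.sin(np.radians(25)),.085+.08*np.sin(np.radians(25))
for c,qq in((w3,q),(t,q2)):
    l=onz(c,qq[1:3],zl);h=onz(c,qq[[0,3]],zh);d=h.mean(0)-l.mean(0);y=l[1]-l[0]+h[1]-h[0]
    print("lowmid",l.mean(0).round(4),"himid",h.mean(0).round(4),"yaw",np.degrees(np.arctan2(d[1],d[0])),np.degrees(np.arctan2(-y[0],y[1])),"width",np.linalg.norm(l[1]-l[0]).round(4),np.linalg.norm(h[1]-h[0]).round(4),"origin",(l.mean(0)+d*13/21).round(4))
# eyes and pipe
bt=[b[1] for b in blobs(mask(t["img"],*BLUE))];print(bt)
ends_t=[p for p in bt if 400<p[0]<530]
P=[tri([w1,t],[a,b]) for a,b in zip(([199.5,90.9],[431.1,50.8]),sorted(ends_t))];print("pipe ends",np.round(P,4),np.linalg.norm(P[1]-P[0]),"yaw",np.degrees(np.arctan2(P[0][1]-P[1][1],P[0][0]-P[1][0])))
P=onz(w1,[[199.5,90.9],[431.1,50.8]],.04);print(P.round(4),P.mean(0).round(4))
B=onz(w4,[[287.6,168.1],[319.1,172.6],[313.4,210.1],[282.3,205.6]],.06);print("block",B.round(4),B.mean(0).round(4))
print(w4["xyz"])
E
```

```text
deck corners
 [[ 0.7067 -0.0357  0.1137]
 [ 0.5189 -0.0023  0.0273]
 [ 0.5392  0.1115  0.0304]
 [ 0.7277  0.0795  0.1202]]
[np.float64(0.2093), np.float64(0.1156), np.float64(0.2112), np.float64(0.1173)] expect .21 .116
slope 24.76773069240699 yaw -9.868199796079237
lowmid [0.5296 0.0547 0.0301] himid [0.7166 0.023  0.1188] yaw -9.627890355968606 -10.372176772694939 width 0.1152 0.1156 origin [0.6454 0.0351 0.085 ]
lowmid [0.529  0.0547 0.0301] himid [0.7173 0.0217 0.1188] yaw -9.947755456069164 -10.353472194329873 width 0.1153 0.1176 origin [0.6455 0.0342 0.085 ]
[[526.7, 88.1], [341.4, 90.1], [305.6, 200.5], [352.2, 207.6], [169.5, 215.2], [514.5, 243.8], [423.5, 261.2]]
pipe ends [[ 0.5307 -0.1704  0.0461]
 [ 0.5634 -0.3698  0.0526]] 0.20212982801143548 yaw 99.29694958970107
[[ 0.5311 -0.1688  0.04  ]
 [ 0.5653 -0.3733  0.04  ]] [ 0.5482 -0.2711  0.04  ]
block [[0.5086 0.3314 0.06  ]
 [0.5047 0.3031 0.06  ]
 [0.4701 0.3081 0.06  ]
 [0.4743 0.3367 0.06  ]] [0.4894 0.3198 0.06  ]
[0.55356296 0.31025829 0.42495397]
```

```bash
python3 nudge.py '-0.008 -0.005 0.02 0.075;-0.008 -0.005 0.02 0.075;-0.008 -0.005 0.02 0;-0.008 -0.005 0.02 0;0 0 0 0'|head -3
python3 snap.py w5
python3 - <<'E'
from h import *
def ext(c):
    m=mask(c["img"],*LIME);n,l,s,_=cv2.connectedComponentsWithStats(m);k=1+np.argmax(s[1:,4])
    p=np.argwhere(l==k)[:,::-1]
    return [p[np.isclose(p@d,(p@d).max(),atol=.8)].mean(0) for d in(np.array([-.3,1]),np.array([.3,1]))]
w4,w5=L("w4"),L("w5");a,b=ext(w4),ext(w5);print(a,b)
X=np.array([tri([w4,w5],[p,q]) for p,q in zip(a,b)]);print(X.round(4))
m=X.mean(0);yv=X[0]-X[1];print("len",np.linalg.norm(yv),"yaw",np.degrees(np.arctan2(-yv[0],yv[1])))
Y=onz(w5,b,.06);print(Y.round(4),np.linalg.norm(Y[0]-Y[1]))
for M in(m,Y.mean(0)):
  yaw=np.radians(-8.2);print("block centre",(M[:2]+.018*np.array([np.cos(yaw),np.sin(yaw)])).round(4))
goto([.4894,.3198,.042],[.1426,.99])
E
```

```text
time: 4.35
position: [0.4409, 0.3272, 0.1976]
tool_rot: [0.997, -0.076, -0.005, 0.003]
[0.44285812 0.32768202 0.19954858] []
[array([285.42857143, 205.71428571]), array([311.5 , 209.75])] [array([290., 185.]), array([328.5 , 184.75])]
[[0.4766 0.3343 0.072 ]
 [0.4708 0.3099 0.0613]]
len 0.027389920037559617 yaw -13.426116725668635
[[0.4744 0.3365 0.06  ]
 [0.4705 0.3099 0.06  ]] 0.026886495495969265
block centre [0.4915 0.3195]
block centre [0.4903 0.3206]
pos [0.4429 0.3277 0.1995] delta tool [4.800e-02 1.000e-04 1.573e-01] turn -0.008375811577885806 q6 2.157071226053927
```

```bash
python3 nudge.py '0.024 0 0.02 0;0.025 0 0.02 0;0 0 0.03 0;0 0 0.03 0;0 0 0.03 0;0 0 0.0275 0;0 0 0 0' 0.087 30
python3 nudge.py '0 0 0 0;0 0 0 0;0 0 0 0;0 0 0 0;0 0 0 0;0 0 0 0' 0.0 30
```

```text
time: 4.98
position: [0.4916, 0.32, 0.0402]
tool_rot: [0.997, -0.076, -0.003, 0.002]
ft_force: [-1.0, -0.3, 0.7]
grip_width: 0.0874
grip_force: 0.0
time: 5.48
position: [0.4934, 0.3231, 0.045]
tool_rot: [0.997, -0.075, 0.001, -0.0]
ft_force: [-0.1, -0.0, 1.5]
grip_width: 0.0551
grip_force: 0.0
```

```bash
python3 nudge.py '0 0 0 0;0 0 0 0;0 0 0 0;0 0 0 0;0 0 0 0;0 0 0 0' 0.0 30
python3 - <<'E'
from h import *
for i in range(4):
    optics.camera("side");o=robot.get_obs();print(o["time"],o["position"].round(4),o["ft_force"].round(2),o["grip_width"],o["grip_force"])
E
```

```text
time: 5.98
position: [0.4921, 0.3219, 0.0438]
tool_rot: [0.997, -0.075, -0.001, 0.001]
ft_force: [-3.0, -4.7, 4.8]
grip_width: 0.0297
grip_force: 29.6
6.0333 [0.4921 0.322  0.0438] [-2.53 -5.59  4.88] 0.02954293890363825 29.64376588817686
6.0833 [0.4921 0.322  0.0438] [-2.08 -4.51  5.36] 0.029709544071801573 29.644540012814105
6.1333 [0.4921 0.322  0.0438] [-2.98 -5.12  5.44] 0.030286668872789593 29.644568860530853
6.1833 [0.4921 0.322  0.0438] [-2.67 -4.79  4.82] 0.029981306813374985 29.644482107833028
```

```bash
python3 nudge.py '0 0 -0.02 0;0 0 -0.03 0;0 0 -0.03 0;0.0062 0.0286 0 0.012;0.0062 0.0286 0 0.012;0.0062 0.0286 0 0;0.0062 0.0286 0 0;0.0062 0.0286 0 0;0.0062 0.0286 0 0;0.0062 0.0286 0 0;0.0062 0.0286 0 0;0.0062 0.0286 0 0;0 0 0 0;0 0 0 0;0 0 0 0' 0 30
cat > wp.py <<'E'
from h import *
O=np.array([.6454,.0347,.085]);W=(R.from_euler("z",-10,degrees=True)*R.from_euler("y",-25,degrees=True)).as_matrix()
def st():
    o=robot.get_obs();y=R.from_quat(o["tool_rot"]).as_matrix()
    print("TCP way mm",((o["position"]-O)@W*1e3).round(1),"world",o["position"].round(4),"F way",(o["ft_force"]@W).round(1),"M",o["moment"].round(2),"yaw",np.degrees(np.arctan2(y[1,0],y[0,0])).round(2),"grip",round(o["grip_width"],4),round(o["grip_force"],1),"t",round(o["time"],2))
def to(x,y,z):
    "tool-axis delta to way point in mm"
    print("delta tool",totool(O+W@np.array([x,y,z])/1e3-robot.get_obs()["position"]).round(4))
E
python3 - <<'E'
from wp import *
s=shot("side","s1");pickle.dump(s,open("s1.pkl","wb"));st()
w=shot("wrist");pickle.dump(w,open("w6.pkl","wb"))
P=O+W@np.array([-.065,0,0]);p=P-.0;f=np.array([np.cos(np.radians(10)),-np.sin(np.radians(10)),0])
T=P-.08*f+[0,0,.042];print("level touch TCP",T.round(4),"delta tool",totool(T-robot.get_obs()["position"]).round(4))
a=cv2.resize(s["img"][150:330,230:430],(400,360));b=w["img"][0:360:1,:];cv2.imwrite("pics/m3.png",np.hstack([a,cv2.resize(b,(400,225)).repeat(1,0) if 0 else np.vstack([cv2.resize(b,(400,225)),np.zeros((135,400,3),np.uint8)])])[:,:,::-1])
E
```

```text
time: 7.43
position: [0.5042, 0.06, 0.1232]
tool_rot: [0.996, -0.088, -0.0, -0.0]
ft_force: [-0.2, 1.4, -3.0]
grip_width: 0.0301
grip_force: 29.7
TCP way mm [-114.1    0.9   95.4] world [0.504  0.0605 0.1233] F way [-1.8 -0.3 -4.2] M [0.06 0.1  0.05] yaw -9.97 grip 0.0302 29.7 t 7.48
level touch TCP [0.5086 0.0588 0.0995] delta tool [0.0048 0.0011 0.0239]
```

View pics/m3.png

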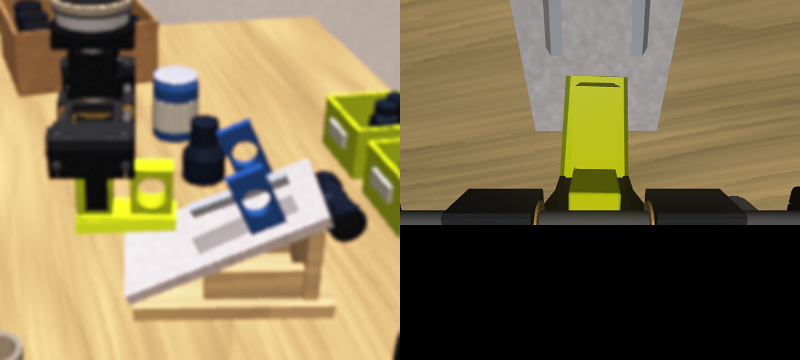

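The side view shows the support held level just above the low deck. The wrist view shows the nose at (597,80), centred between the rails, whose midpoint is about 596. Next I lay it down.

```bash
python3 nudge.py '0.002 0.001 0.008 0;0.002 0 0.008 0;0.001 0 0.008 0;-0.0025 0 0.006 0;-0.0025 0 0.006 0;0 0 0 0' 0 12
python3 -c "
from wp import *
st()"
python3 nudge.py '-0.002 0 0.006 0;-0.0015 0 0.006 0;-0.001 0 0.007 0;-0.0005 0 0.007 0;0 0 0 0;0 0 0 0' 
python3 -c "
from wp import *
st();s=shot('side');cv2.imwrite('pics/s2.png',cv2.resize(s['img'][150:330,230:430],(600,540))[:,:,::-1])"
```

```text
time: 8.03
position: [0.5032, 0.059, 0.0864]
tool_rot: [0.996, -0.087, -0.001, -0.0]
ft_force: [-0.2, -0.4, -4.4]
grip_width: 0.0297
grip_force: 12.0
TCP way mm [-130.2   -0.8   62.3] world [0.5032 0.059  0.0864] F way [-2.  -0.4 -3.9] M [0.06 0.13 0.02] yaw -9.96 grip 0.0297 12.0 t 8.03
time: 8.53
position: [0.4986, 0.0596, 0.061]
tool_rot: [0.996, -0.087, -0.001, -0.0]
ft_force: [0.0, -0.4, -4.2]
grip_width: 0.0302
grip_force: 12.0
TCP way mm [-145.1   -1.    41.1] world [0.4986 0.0596 0.061 ] F way [-1.7 -0.4 -3.9] M [ 0.    0.08 -0.03] yaw -9.98 grip 0.0302 12.0 t 8.53
```

View pics/s2.png

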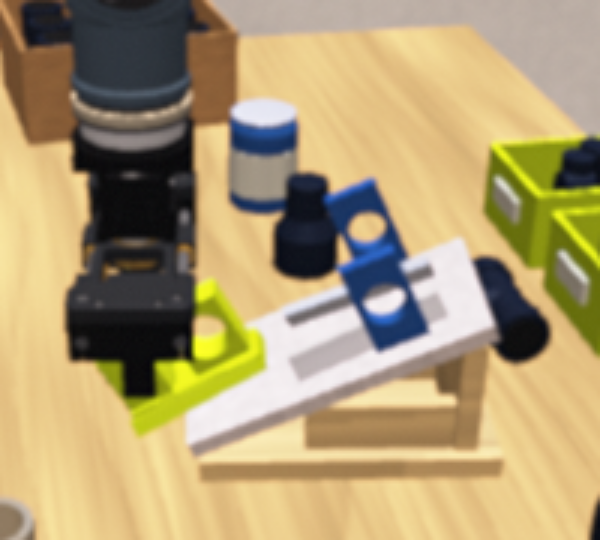

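The support has pivoted to the slope, with its foot on the lower deck. Sliding it up now.

```bash
python3 nudge.py '0.0091 -0.0005 -0.0042 0;0.0091 -0.0005 -0.0042 0;0.0091 0 -0.0042 0;0.0091 0 -0.0042 0;0 0 0 0' 
python3 -c "
from wp import *
st()"
python3 nudge.py '0.0091 0 -0.0042 0;0.0091 0 -0.0042 0;0.0091 0 -0.0042 0;0 0 0 0;0 0 0 0' 
python3 -c "
from wp import *
st();shot('wrist','w7')"
```

```text
time: 9.0
position: [0.5354, 0.0541, 0.0793]
tool_rot: [0.996, -0.087, -0.001, -0.0]
ft_force: [-4.3, 0.5, 5.9]
grip_width: 0.0301
grip_force: 12.0
TCP way mm [-103.6   -0.    42.1] world [0.5354 0.0541 0.0793] F way [-1.4 -0.3  7.2] M [0.22 0.82 0.08] yaw -9.98 grip 0.0301 12.0 t 9.0
time: 9.42
position: [0.562, 0.0495, 0.0919]
tool_rot: [0.996, -0.087, -0.0, 0.0]
ft_force: [-5.2, 0.4, 6.1]
grip_width: 0.0302
grip_force: 12.0
TCP way mm [-73.8   0.1  42. ] world [0.562  0.0495 0.0919] F way [-2.2 -0.6  7.7] M [0.21 0.95 0.04] yaw -9.98 grip 0.0302 12.0 t 9.42
```

View pics/w7.png

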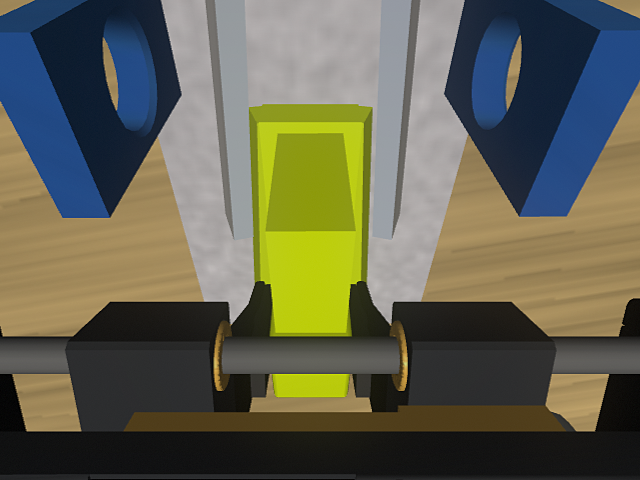

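The nose is in the mouth between the rails, with a gap of a few pixels each side. I'll continue, watching the lateral force.

```bash
python3 nudge.py '0.0091 0 -0.0045 0;0.0091 0 -0.0043 0;0 0 0 0;0 0 0 0' >/dev/null
python3 -c "
from wp import *
st()"
python3 nudge.py '0.0045 0 -0.0022 0;0.0045 0 -0.0022 0;0 0 0 0;0 0 0 0' >/dev/null
python3 -c "
from wp import *
st()"
```

```text
TCP way mm [-52.7   0.1  42.1] world [0.5809 0.0462 0.1009] F way [-2.   0.3  6.9] M [0.18 0.89 0.01] yaw -9.99 grip 0.03 12.0 t 9.8
TCP way mm [-44.    0.1  42.1] world [0.5886 0.0448 0.1045] F way [-4.1  0.6  4.5] M [0.16 0.86 0.05] yaw -9.98 grip 0.0297 12.0 t 10.13
```

```bash
python3 nudge.py '0.003 0 -0.0014 0;0.003 0 -0.0014 0;0 0 0 0;0 0 0 0' >/dev/null
python3 -c "
from wp import *
st()"
python3 nudge.py '0.0018 0 -0.0009 0;0.0018 0 -0.0009 0;0 0 0 0;0 0 0 0' >/dev/null
python3 -c "
from wp import *
st()"
```

```text
TCP way mm [-38.2   0.1  42.1] world [0.5938 0.0439 0.107 ] F way [-4.1 -0.8  3.7] M [0.26 0.98 0.08] yaw -9.98 grip 0.0299 12.0 t 10.47
TCP way mm [-34.5  -0.   42.1] world [0.5971 0.0432 0.1085] F way [-4.5 -0.8  2.5] M [0.12 0.96 0.06] yaw -9.96 grip 0.0301 12.0 t 10.8
```

```bash
python3 nudge.py '0 0 0 0;0.0018 0 -0.0009 0;0.0009 0 -0.0004 0;0 0 0 0;0 0 0 0' 0 45 >/dev/null
python3 -c "
from wp import *
st()"
python3 nudge.py '0.0009 0 -0.0004 0;0.0009 0 -0.0004 0;0 0 0 0;0 0 0 0' >/dev/null
python3 -c "
from wp import *
st()"
```

```text
TCP way mm [-32.   -0.2  42.1] world [0.5993 0.0426 0.1096] F way [-5.   0.7  2.8] M [0.14 1.04 0.05] yaw -9.95 grip 0.0295 45.0 t 11.22
TCP way mm [-30.6  -0.3  42.1] world [0.6005 0.0423 0.1102] F way [-6.9 -1.8  2.9] M [0.01 1.09 0.11] yaw -9.94 grip 0.0299 45.0 t 11.55
```

```bash
python3 nudge.py '0.0009 0 -0.0004 0;0.0009 0 -0.0004 0;0 0 0 0;0 0 0 0' >/dev/null
python3 -c "
from wp import *
st()"
python3 nudge.py '0.0009 0 -0.0004 0;0.0009 0 -0.0004 0;0 0 0 0;0 0 0 0' >/dev/null
python3 -c "
from wp import *
st()"
```

```text
TCP way mm [-29.   -0.4  42.1] world [0.6019 0.042  0.1109] F way [-7.1 -0.8  3.4] M [-0.02  1.21  0.01] yaw -9.94 grip 0.0295 45.0 t 11.88
TCP way mm [-27.5  -0.5  42.2] world [0.6032 0.0416 0.1116] F way [-8.5 -1.1  3.7] M [-0.11  1.3   0.03] yaw -9.94 grip 0.0299 45.0 t 12.22
```

```bash
python3 nudge.py '0.0018 0 -0.0008 0;0.0018 0 -0.0008 0;0 0 0 0;0 0 0 0' >/dev/null
python3 -c "
from wp import *
st()"
python3 nudge.py '0.0018 0 -0.0008 0;0.0018 0 -0.0008 0;0 0 0 0;0 0 0 0' >/dev/null
python3 -c "
from wp import *
st()"
```

```text
TCP way mm [-25.2  -0.6  42.3] world [0.6052 0.0411 0.1127] F way [-9.9 -2.   5. ] M [-0.14  1.48  0.11] yaw -9.92 grip 0.0298 45.0 t 12.55
TCP way mm [-25.   -0.7  42.3] world [0.6053 0.0411 0.1127] F way [-14.8  -2.2   2.8] M [-0.01  1.95  0.03] yaw -9.92 grip 0.0298 45.0 t 12.88
```

```bash
python3 nudge.py '0.0018 0 -0.0008 0;0.0018 0 -0.0008 0;0.0018 0 -0.0008 0;0 0 0 0;0 0 0 0' >/dev/null
python3 -c "
from wp import *
st()"
python3 nudge.py '0.0018 0 -0.0008 0;0 0 0 0;0 0 0 0;0 0 0 0' >/dev/null
python3 -c "
from wp import *
st();s=shot('side');w=shot('wrist');pickle.dump([s,w],open('p8.pkl','wb'))
a=cv2.resize(s['img'][190:330,270:430],(400,350));b=cv2.resize(w['img'][0:350],(400,219));b=np.vstack([b,np.zeros((131,400,3),np.uint8)]);cv2.imwrite('pics/m4.png',np.hstack([a,b])[:,:,::-1])"
```

```text
TCP way mm [-24.8  -0.6  42.2] world [0.6056 0.0411 0.1128] F way [-20.9  -2.7   1.8] M [0.19 2.77 0.08] yaw -9.92 grip 0.0296 45.0 t 13.3
TCP way mm [-24.7  -0.6  42.2] world [0.6057 0.0411 0.1128] F way [-22.8  -3.3   1.8] M [0.24 3.06 0.01] yaw -9.92 grip 0.0295 45.0 t 13.63
```

View pics/m4.png

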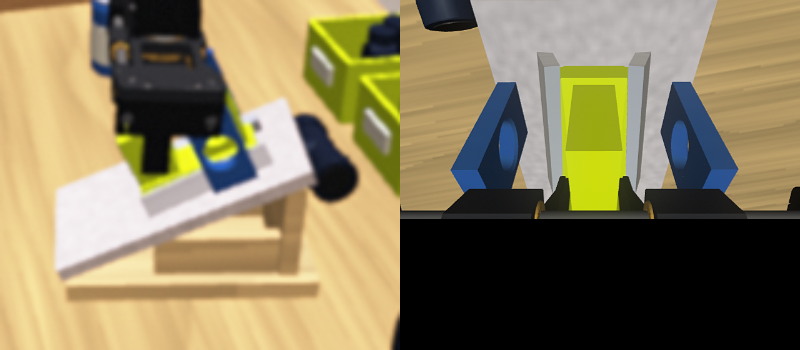

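The support looks fully in: the nose is near the rails' upper end, centred, and the push held at 22 N. I'll open slightly, rise and check it.

```bash
python3 nudge.py '0 0 0 0;0 0 0 0;0 0 0 0;0 0 0 0;-0.004 0 -0.01 0;-0.01 0 -0.03 0;-0.01 0 -0.03 0;-0.01 0 -0.03 0;-0.01 0 -0.03 0;0 0 0 0' 0.05 
python3 - <<'E'
from wp import *
st();w=shot('wrist');t=shot('top');s=shot('side');pickle.dump([w,t,s],open('p9.pkl','wb'))
# expected px of home features
F=O+W@(np.array([[49,22.5,0],[49,-22.5,0],[57,22,0],[57,-22,0],[-51,29.5,0],[-13,15,60],[-13,-15,60],[-49,15,60],[-49,-15,60],[3,11,64],[3,-11,64],[45,11,64],[45,-11,64]]).T/1e3).T if 0 else O+(np.array([[49,22.5,0],[49,-22.5,0],[57,22,0],[57,-22,0],[-13,15,60],[-13,-15,60],[-49,15,60],[-49,-15,60],[3,11,64],[3,-11,64],[45,11,64],[45,-11,64]])/1e3)@W.T
p=proj(w,F);im=w['img'].copy()
for q in p.round().astype(int): cv2.circle(im,tuple(int(v) for v in q),2,(255,0,0),-1)
print(p.round(0).tolist())
x0,y0=max(0,int(p[:,0].min())-60),max(0,int(p[:,1].min())-60);c=im[y0:y0+200,x0:x0+220];print(x0,y0)
cv2.imwrite('pics/m5.png',cv2.resize(c,None,fx=2.8,fy=2.8,interpolation=cv2.INTER_CUBIC)[:,:,::-1])
E
```

```text
time: 14.57
position: [0.5796, 0.047, 0.2569]
tool_rot: [0.996, -0.087, 0.007, 0.0]
ft_force: [0.5, 0.9, 1.0]
grip_width: 0.0499
grip_force: 0.0
TCP way mm [ 12.    0.7 184. ] world [0.5796 0.047  0.2569] F way [0.7 1.  0.8] M [-0.   -0.   -0.03] yaw -9.95 grip 0.0499 0.0 t 14.57
[[280.0, 70.0], [346.0, 70.0], [280.0, 57.0], [346.0, 57.0], [290.0, 196.0], [335.0, 196.0], [292.0, 236.0], [333.0, 236.0], [296.0, 178.0], [330.0, 179.0], [294.0, 116.0], [333.0, 116.0]]
220 0
```

View pics/m5.png

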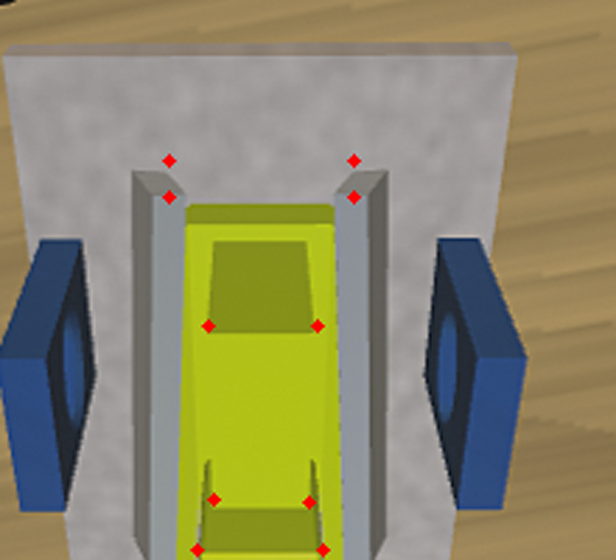

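m5 shows the support home. The nose base, at panel row 205, is about 7–8 mm below the rail ends at row 172, where 8 mm is nominal, and the foot fits flush between the rails. Next I check the eye axis with the hole contours and work out the pipe moves.

```bash
python3 - <<'E'
from wp import *
w3,t=L("w3"),L("t");w9,_,s9=L("p9")
def holes(c,box):
    x,y,w,h=box;m=mask(c["img"],(105,110,30),(125,255,255))
    cn,hi=cv2.findContours(m,cv2.RETR_CCOMP,cv2.CHAIN_APPROX_NONE);out=[]
    for k,h_ in zip(cn,hi[0]):
        if h_[3]>=0 and cv2.contourArea(k)>15:
            M=cv2.moments(k);out.append((round(M["m10"]/M["m00"],1),round(M["m01"]/M["m00"],1),cv2.contourArea(k)))
    return out
s=L("s");print("side holes",holes(s,(0,0,1,1)),"pred near outer/inner",proj(s,O+(np.array([[24,-53,40],[24,-43,40],[24,53,40],[24,43,40]])/1e3)@W.T).round(1).tolist())
print("side9",holes(s9,(0,0,1,1)))
# top corners of the plates in wrist views: extremes of blue blob
for nm,c in(("w3",w3),("w9",w9)):
    print(nm,blobs(mask(c["img"],(105,110,30),(125,255,255)),200),proj(c,O+(np.array([[6,53,72],[6,43,72],[42,53,72],[6,-53,72],[6,-43,72],[42,-53,72]])/1e3)@W.T).round(1).tolist())
st()
w1=L("w1");P=onz(w1,[[199.5,90.9],[431.1,50.8]],.04);d=(P[0]-P[1]);d/=np.linalg.norm(d);m=P.mean(0)
print("pipe mid",m.round(4),"dir",d.round(4),"yaw dev deg",np.degrees(np.arctan2(-d[0],d[1])))
g=m-.085*d;print("grip",g.round(4));goto(g,[-d[1],d[0]])
E
```

```text
side holes [(451.1, 315.6, 173.5), (448.2, 274.8, 222.0), (480.6, 267.7, 224.0), (357.8, 249.3, 148.5)] pred near outer/inner [[358.7, 250.3], [358.1, 247.6], [352.5, 224.0], [353.1, 226.2]]
side9 [(448.2, 274.8, 222.0), (480.8, 267.7, 220.5), (357.6, 249.0, 155.0)]
w3 [(np.int32(1371), [242.9, 155.8], [231, 111, 32, 91]), (np.int32(566), [24.3, 143.4], [11, 120, 37, 42]), (np.int32(1303), [383.1, 180.3], [368, 133, 29, 92]), (np.int32(218), [371.3, 176.1], [366, 159, 11, 34]), (np.int32(299), [514.6, 271.8], [503, 262, 22, 19])] [[230.1, 198.5], [244.6, 200.9], [231.6, 152.4], [381.6, 224.5], [367.6, 222.1], [397.1, 181.7]]
w9 [(np.int32(1624), [392.9, 133.9], [376, 85, 32, 97]), (np.int32(1621), [232.3, 134.4], [219, 86, 30, 97]), (np.int32(266), [245.7, 131.8], [242, 113, 8, 40]), (np.int32(236), [379.0, 131.2], [375, 112, 8, 39]), (np.int32(488), [10.2, 168.1], [0, 142, 31, 44]), (np.int32(372), [555.3, 219.7], [542, 209, 26, 20])] [[226.9, 181.3], [243.2, 181.3], [218.2, 126.7], [399.2, 181.7], [382.9, 181.7], [408.6, 127.1]]
TCP way mm [7.400e+00 1.000e-01 1.789e+02] world [0.5775 0.0468 0.2502] F way [-0.2  0.7 -0.3] M [-0.02  0.04 -0.02] yaw -9.98 grip 0.0497 0.0 t 14.72
pipe mid [ 0.5482 -0.2711  0.04  ] dir [-0.1649  0.9863 -0.    ] yaw dev deg 9.490416078224928
grip [ 0.5622 -0.3549  0.04  ]
pos [0.5775 0.0468 0.2502] delta tool [0.0539 0.3983 0.2103] turn 1.23092422476038 q6 1.6330758383309256
```

The eye-hole prediction matches the side view within 1 px. Turning for the pipe grasp: the −1.911 rad way keeps the last joint in range.

```bash
python3 nudge.py '0 0 0 -0.1194;0 0 0 -0.1194;0 0 0 -0.1194;0 0 0 -0.1194;0 0 0 -0.1194;0 0 0 -0.1194;0 0 0 -0.1194;0 0 0 -0.1194;0 0 0 -0.1194;0 0 0 -0.1194;0 0 0 -0.1194;0 0 0 -0.1194;0 0 0 -0.1194;0 0 0 -0.1194;0 0 0 -0.1194;0 0 0 -0.1194;0 0 0 0' 0.05
python3 -c "
from h import *
goto([.5622,-.3549,.12],[.9863,.1649])"
```

```text
time: 16.13
position: [0.5767, 0.0467, 0.2473]
tool_rot: [0.646, 0.764, -0.001, -0.001]
ft_force: [0.2, -0.1, -0.4]
grip_width: 0.0498
grip_force: 0.0
pos [0.5767 0.0467 0.2473] delta tool [-0.3937 -0.0807  0.1272] turn 0.0014901702578220544 q6 -0.27930721670832676
```

```bash
python3 nudge.py '-0.0281 -0.0058 0 0;-0.0281 -0.0058 0 0;-0.0281 -0.0058 0 0;-0.0281 -0.0058 0 0;-0.0281 -0.0058 0 0;-0.0281 -0.0058 0 0;-0.0281 -0.0058 0 0;-0.0281 -0.0058 0 0;-0.0281 -0.0058 0.01 0;-0.0281 -0.0058 0.01 0;-0.0281 -0.0058 0.01 0;-0.0281 -0.0058 0.02 0;-0.0281 -0.0058 0.02 0;-0.0281 -0.0053 0.02 0;0 0 0 0;0 0 0 0' 0.06 
python3 - <<'E'
from h import *
w=shot("wrist","w10");pickle.dump(w,open("w10.pkl","wb"));print(blobs(mask(w["img"],*BLUE),40))
m=np.array([.5482,-.2711,.04]);d=np.array([-.1649,.9863,0])
print(proj(w,[m,m-.105*d,m+.105*d,m+.05*d]).round(0).tolist());goto(m-.085*d,[.9863,.1649])
# pipe edges: grey mask across the section at 30..75 mm
for a in(.03,.0,-.03):
    c=proj(w,[m+a*d])[0];n=np.array([d[1],-d[0],0])
    row=[];
    for k in np.linspace(-.03,.03,121):
        x,y=proj(w,[m+a*d+k*n+[0,0,0]])[0].round().astype(int)
        row.append(w["img"][y,x].astype(int) if 0<=x<640 and 0<=y<480 else np.zeros(3,int))
    row=np.array(row);g=(row.max(1)>85)&(row.max(1)-row.min(1)<35);print(a,np.linspace(-30,30,121)[g].round(1)[[0,-1]] if g.any() else None,g.sum())
E
```

```text
time: 17.47
position: [0.5608, -0.3554, 0.1559]
tool_rot: [0.648, 0.761, 0.0, -0.003]
ft_force: [0.5, 0.5, -0.0]
grip_width: 0.0598
grip_force: 0.0
[(np.int32(367), [311.9, 267.8], [299, 258, 27, 22])]
[[312.0, 108.0], [313.0, 269.0], [312.0, -97.0], [312.0, 17.0]]
pos [ 0.5616 -0.3544  0.1573] delta tool [-0.001   0.0007  0.1173] turn -0.003766438192732924 q6 -0.8932763909533309
0.03 [-8.5  8.5] 35
0.0 [-8.5 26.5] 37
-0.03 [-8.5 26.5] 36
```

```bash
python3 -c "
from h import *
print(tri([L('w1'),L('w10')],[[431.1,50.8],[311.9,267.8]]).round(4))"
python3 nudge.py '-0.001 0 0.03 0;0 0 0.03 0;0 0 0.03 0;0 0 0.0275 0;0 0 0 0' 0.06 40 | sed -n 2p
python3 nudge.py '0 0 0 0;0 0 0 0;0 0 0 0;0 0 0 0;0 0 0 0;0 0 0 0;0 0 0 0;0 0 0 0;0 0 0 0' 0 40
```

```text
[ 0.5645 -0.3717  0.0459]
position: [0.5599, -0.3512, 0.0368]
time: 18.68
position: [0.5626, -0.3558, 0.042]
tool_rot: [0.646, 0.763, -0.0, 0.0]
ft_force: [0.9, -0.5, 3.8]
grip_width: 0.0186
grip_force: 40.0
```

```bash
python3 nudge.py '0 0 -0.01 0;0 0 -0.03 0;0 0 -0.03 0;0 0 -0.03 0;0 0 0 0.1135;0 0 0 0.1135;0 0 0 0.1135;0 0 0 0;0 0 0 0' 0 55
python3 -c "
from wp import *
st();to(24,-271,40);goto([0,0,0],W[:,0])"
```

```text
time: 19.43
position: [0.5623, -0.3553, 0.1417]
tool_rot: [0.765, 0.644, -0.0, -0.0]
ft_force: [0.4, 0.6, -0.2]
grip_width: 0.0185
grip_force: 55.0
TCP way mm [  11.2 -398.5   57.4] world [ 0.5623 -0.3553  0.1417] F way [ 0.2  0.6 -0.3] M [-0.08 -0.02  0.05] yaw 80.14 grip 0.0185 55.0 t 19.43
delta tool [0.1275 0.0193 0.0103]
pos [ 0.5623 -0.3553  0.1417] delta tool [ 0.2538 -0.6148  0.142 ] turn 0.002449884919710321 q6 -0.559017708682438
```

```bash
python3 nudge.py '0.0255 0.0039 0.002 0;0.0255 0.0039 0.002 0;0.0255 0.0039 0.002 0;0.0255 0.0039 0.002 0;0.0255 0.0037 0.0023 0.0025;0 0 0 0;0 0 0 0;0 0 0 0'>/dev/null
python3 - <<'E'
from wp import *
st();to(24,-271,40)
s=shot("side","s11");w=shot("wrist","w11");pickle.dump([s,w],open("p11.pkl","wb"))
for n,c in(("side",s),("wrist",w)):
    print(n,blobs(mask(c["img"],*BLUE),40),proj(c,O+(np.array([[24,-83,40],[24,-289,40]])/1e3)@W.T).round(1).tolist())
a=cv2.resize(s["img"][170:370,250:450],(400,400));b=cv2.resize(w["img"],(400,300));b=np.vstack([b,np.zeros((100,400,3),np.uint8)])
cv2.imwrite("pics/m6.png",np.hstack([a,b])[:,:,::-1])
E
```

```text
TCP way mm [  24.6 -271.5   39.5] world [ 0.6037 -0.2336  0.1312] F way [-0.2 -0.7 -0.6] M [-0.06 -0.08  0.01] yaw 79.94 grip 0.0185 55.0 t 20.1
delta tool [ 0.0005 -0.0007 -0.0002]
side [(np.int32(161), [317.4, 195.9], [307, 191, 21, 10]), (np.int32(182), [346.3, 217.6], [337, 210, 21, 17]), (np.int32(2345), [481.3, 266.9], [439, 244, 89, 61]), (np.int32(152), [378.9, 337.7], [372, 332, 14, 14]), (np.int32(3253), [605.5, 434.5], [567, 395, 73, 85])] [[360.7, 258.9], [379.3, 338.0]]
wrist [(np.int32(240), [309.8, 378.5], [297, 374, 26, 12])] [[307.5, -317.8], [309.1, 364.5]]
```

View pics/m6.png

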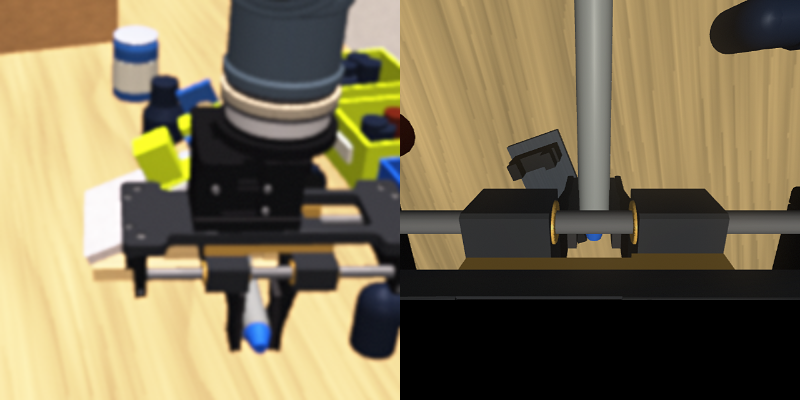

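The side view shows the tail end where predicted (379,338), and the wrist view shows the pipe running straight ahead at column ~310. Next I check lead-end tilt and offset with the top view and the pipe's apparent width.

```bash
python3 - <<'E'
from wp import *
t=shot("top");print([b for b in blobs(mask(t["img"],*BLUE),8) if b[1][1]>150],proj(t,O+(np.array([[24,-168,40],[24,-83,40],[24,-75,40]])/1e3)@W.T).round(1).tolist())
s,w=L("p11")
f,u=W[:,0]*[1,1,0],np.array([0,0,1.]);f/=np.linalg.norm(f)
g=cv2.cvtColor(w["img"],cv2.COLOR_RGB2HSV)[:,:,1].astype(float)
for r in(5,60,120,180,240):
    e=g[r-2:r+3].mean(0);m=(e[240:380]<45);idx=np.where(m)[0]+240
    # predicted edges for a level pipe: which y gives that row
    ys=np.linspace(-260,-110,301);A=proj(w,O+(np.c_[np.full(301,24.),ys,np.full(301,40.)]/1e3)@W.T);y=ys[np.argmin(abs(A[:,1]-r))]
    c=O+W@(np.array([24,y,40])/1e3);ang=np.linspace(0,2*np.pi,73)[:,None];ring=proj(w,c+.01*(np.cos(ang)*f+np.sin(ang)*u))
    print(r,"seen",idx.min(),idx.max(),"width",idx.max()-idx.min()+1,"level pred",ring[:,0].min().round(1),ring[:,0].max().round(1),(ring[:,0].max()-ring[:,0].min()).round(1),"y",y)
E
```

```text
[(np.int32(80), [305.6, 200.5], [303, 189, 6, 23]), (np.int32(75), [352.3, 207.7], [350, 196, 5, 23]), (np.int32(33), [169.5, 215.8], [162, 207, 12, 16]), (np.int32(38), [370.3, 208.9], [367, 206, 7, 7])] [[410.4, 214.9], [369.3, 208.7], [365.4, 208.1]]
5 seen 279 339 width 61 level pred 276.5 340.1 63.6 y -158.0
60 seen 281 338 width 58 level pred 277.7 339.1 61.4 y -174.0
120 seen 282 337 width 56 level pred 279.1 338.0 58.9 y -193.0
180 seen 283 336 width 54 level pred 280.5 336.9 56.4 y -213.5
240 seen 244 335 width 92 level pred 281.8 335.8 54.0 y -235.5
```

The pipe is level and aligned within about 1 mm. Threading.

```bash
python3 nudge.py '0.01 -0.0005 0 0;0.012 0 0 0;0.012 0 0 0;0.012 0 0 0;0.012 0 0 0;0 0 0 0'>/dev/null
python3 -c "
from wp import *
st()"
python3 nudge.py '0.012 0 0 0;0.012 0 0 0;0.012 0 0 0;0 0 0 0'>/dev/null
python3 -c "
from wp import *
st();to(24,-85,40)"
```

```text
TCP way mm [  23.7 -209.4   40. ] world [ 0.6136 -0.1724  0.1312] F way [-0.7  1.3 -1.1] M [-0.04 -0.06 -0.01] yaw 79.98 grip 0.0186 55.0 t 20.75
TCP way mm [  23.9 -174.1   39.8] world [ 0.6199 -0.1376  0.1311] F way [ 0.4  0.1 -0.9] M [-0.05 -0.05  0.02] yaw 79.94 grip 0.0186 55.0 t 21.08
delta tool [ 0.0891 -0.0001 -0.0001]
```

No contact so far. Continuing through the support's eye and the far eye.

```bash
python3 nudge.py '0.012 0 0 0;0.012 0 0 0;0.012 0 0 0;0 0 0 0'>/dev/null
python3 -c "
from wp import *
st()"
python3 nudge.py '0.011 0 0 0;0.011 0 0 0;0.011 0 0 0;0.01 0 0 0;0.01 0 0 0;0 0 0 0;0 0 0 0'>/dev/null
python3 - <<'E'
from wp import *
st();to(24,-85,40)
t=shot("top");s=shot("side");print([b for b in blobs(mask(t["img"],*BLUE),8) if b[1][1]>150],proj(t,O+(np.array([[24,103,40],[24,-103,40]])/1e3)@W.T).round(1).tolist())
print(blobs(mask(s["img"],*BLUE),10)[:8],proj(s,O+(np.array([[24,103,40],[24,-103,40]])/1e3)@W.T).round(1).tolist())
a=cv2.resize(t["img"][140:290,240:440],(533,400));b=cv2.resize(s["img"][170:320,270:370],(267,400));cv2.imwrite("pics/m7.png",np.hstack([a,b])[:,:,::-1])
E
```

```text
TCP way mm [  24.  -138.3   39.7] world [ 0.6263 -0.1024  0.1312] F way [ 0.3 -0.2 -0.4] M [-0.04 -0.12  0.03] yaw 79.93 grip 0.0185 55.0 t 21.42
TCP way mm [ 24.5 -87.2  39.6] world [ 0.6356 -0.0522  0.1312] F way [-1.7  0.7 -0.9] M [-0.06 -0.05 -0.03] yaw 79.91 grip 0.0185 55.0 t 22.0
delta tool [ 0.0022 -0.0006 -0.0002]
[(np.int32(78), [305.4, 200.6], [303, 189, 6, 23]), (np.int32(35), [280.4, 195.7], [277, 193, 7, 7]), (np.int32(29), [169.5, 215.5], [162, 207, 12, 16])] [[279.2, 195.1], [379.0, 210.2]]
[(np.int32(162), [317.5, 195.8], [307, 191, 21, 10]), (np.int32(10), [427.7, 198.3], [424, 198, 9, 3]), (np.int32(40), [361.7, 242.4], [357, 239, 10, 10]), (np.int32(23), [401.3, 247.7], [397, 241, 11, 14]), (np.int32(2717), [477.2, 268.8], [437, 244, 91, 61]), (np.int32(91), [362.1, 265.5], [356, 261, 12, 11]), (np.int32(23), [548.0, 313.4], [539, 311, 19, 5]), (np.int32(15), [434.3, 314.9], [431, 313, 9, 6])] [[350.0, 213.3], [362.2, 264.9]]
```

View pics/m7.png

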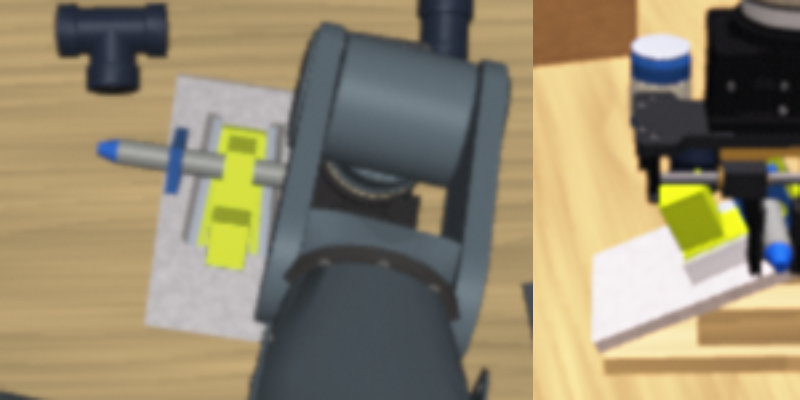

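The pipe is through all three eyes, with the lead end at (280,196) against a target of (279,195). I'll centre it 2 mm further, lower onto the eyes, release and rise.

```bash
python3 nudge.py '0.0022 0 0 0;0 0 0.0015 0;0 0 0.001 0;0 0 0 0;0 0 0 0'>/dev/null
python3 -c "
from wp import *
st()"
python3 nudge.py '0 0 0 0;0 0 0 0;0 0 0 0;0 0 0 0;0 0 0 0;0 0 0 0;0 0 -0.01 0;0 0 -0.02 0;0 0 -0.03 0;0 0 -0.03 0;-0.03 0 -0.03 0;-0.035 0 0 0;-0.035 0 0 0;-0.035 0 0 0;-0.035 0 0 0;-0.035 0 0 0;0 0 0 0' 0.05
python3 - <<'E'
from wp import *
st();t=shot("top");s=shot("side")
print([b for b in blobs(mask(t["img"],*BLUE),8) if b[1][1]>150],proj(t,O+(np.array([[24,103,37],[24,-103,37]])/1e3)@W.T).round(1).tolist())
print(blobs(mask(s["img"],*BLUE),10)[:8],proj(s,O+(np.array([[24,103,37],[24,-103,37]])/1e3)@W.T).round(1).tolist())
a=cv2.resize(t["img"][130:330,140:440],(500,333));b=cv2.resize(s["img"][170:320,270:405],(300,333));cv2.imwrite("pics/m8.png",np.hstack([a,b])[:,:,::-1])
E
```

```text
TCP way mm [ 24.2 -86.4  38.1] world [ 0.6361 -0.0514  0.1298] F way [0.8 0.5 5.8] M [0.12 0.2  0.03] yaw 79.79 grip 0.0185 55.0 t 22.52
time: 23.93
position: [0.599, -0.2593, 0.2492]
tool_rot: [0.769, 0.639, -0.001, 0.002]
ft_force: [0.7, 0.1, 0.0]
grip_width: 0.05
grip_force: 0.0
TCP way mm [  74.2 -297.6  146.5] world [ 0.599  -0.2593  0.2492] F way [ 0.6  0.2 -0.3] M [ 0.02 -0.07  0.01] yaw 79.49 grip 0.05 0.0 t 23.93
[(np.int32(77), [305.3, 200.6], [303, 189, 6, 23]), (np.int32(34), [279.8, 196.0], [277, 193, 6, 7]), (np.int32(76), [352.4, 207.8], [350, 196, 6, 23]), (np.int32(31), [169.7, 214.9], [162, 205, 12, 18]), (np.int32(33), [378.8, 210.3], [376, 207, 7, 7])] [[279.4, 194.7], [378.9, 209.8]]
[(np.int32(24), [308.9, 194.5], [307, 191, 4, 8]), (np.int32(33), [339.8, 221.5], [336, 217, 7, 11]), (np.int32(19), [399.7, 245.2], [396, 239, 9, 14]), (np.int32(49), [350.3, 250.4], [346, 244, 9, 18]), (np.int32(2717), [477.1, 268.8], [437, 244, 91, 61]), (np.int32(12), [369.8, 258.1], [369, 256, 3, 5]), (np.int32(21), [358.2, 264.4], [356, 262, 5, 6]), (np.int32(14), [434.2, 315.1], [431, 313, 9, 7])] [[350.6, 214.5], [362.8, 266.2]]
```

View pics/m8.png

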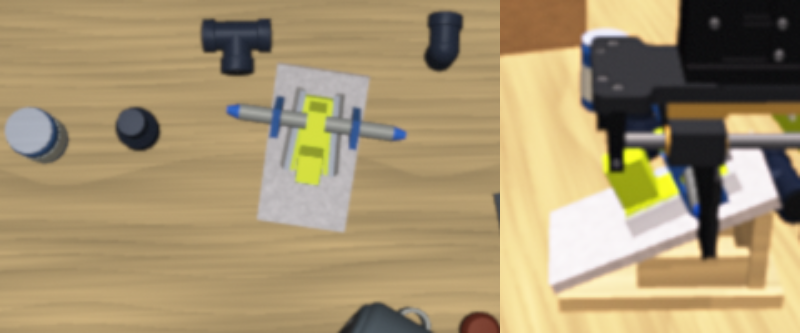

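The pipe lies through all three eyes, with its ends at (280,196) and (379,210), symmetric within 1 mm. The support is in place, the bystanders are untouched and the gripper is clear, so I'm handing in.

```bash
python3 -c "
from rig import robot, optics
print(robot.hand_in())"
```

```text
the job is handed in; nothing more can be done
None
```

The support is wedged home with a push of about 22 N, the pipe is through all three eyes and centred to about 1 mm, and the job was handed in at about 24 s with nothing else moved and no verdict returned.

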